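# Knock a stuck knob blank out of its drilling nest

## Robot

A 6-joint arm with a two-finger parallel gripper is mounted at the origin on the work surface. World frame = base frame: x ahead of the robot, y to its left, z up, the work surface at z = 0. Lengths are in mm, angles in rad, forces in N, time in s.
With the tool pointing down it reaches from about 400 to 925 mm from the base axis. Payload 12.5 kg.
Tool frame: the origin (TCP) lies midway between the tips of the shut fingers; the grasp point (between the pads) lies 19 mm behind it (env.pinch_z is the z of the grasp point in the tool frame, in mm); z points along the fingers, y is the line along which they close (so a half turn about z gives the same grasp; the last joint's range is limited). The gripper opens to 95 mm and grips with 3 to 60 N. Pads are 20 mm wide; open, the fingers measure 119 mm over their backs; the gripper's body (75 mm by 180 mm) begins 59 mm behind the grasp point.
Start: joints at [1.007, 0.491, 1.559, -0, 1.092, -0.106], TCP at [276.222, 560.668, 214.661] pointing down, gripper open.
Joint ranges: [-3.1, 3.1], [-0.84, 2.19], [0.05, 2.79], [-1.13, 4.28], [0.06, 2.93], [-2.69, 2.69]. Speed limits (rad/s): [2.22, 2.22, 2.79, 3.14, 3.14, 3.14].

## Interface

Orientations are given as [roll, pitch, yaw] about the fixed x, y, z axes, in that order (R = Rz(yaw) Ry(pitch) Rx(roll)).
In Python, from cell import env, eyes gives the robot as it stands.
- The arm moves only by the shell command python3 -m inch 'ROWS'. ROWS is JSON, a list of rows, each a list of 3 entries, a list of its own where there are three numbers: the shift along the tool's x, y, z in units of 60 mm (1.0 is 60 mm), then the turn about the tool's z in units of 5 degrees (1.0 is 5 degrees), then the closure, from -1 (fully open) to 1 (shut). In form: [[[tx, ty, tz], turn, claw], ...]. A call has exactly 10 rows; each row shifts and turns the commanded pose from where the row before left it, along the tool's axes as they then stand; what a row does not reach is not made up. A row lasts 1/8 s, in which the tool goes at most 62.5 mm and 10.7 degrees, less where a joint would pass 70% of its speed; a pose out of reach is approached as far as the arm can. A call is refused whole if a number of a shift passes 1 or a number of a turn 1, either way. A call with a gripper value outside its range is refused whole. The fingers move at their own pace and stop on an object; the grip force is fixed at half the most. Time passes only in rows, so rows that do not move let the fingers close, or fill a call up. It gives the time, the measured TCP pose, the force, the opening and the grip force at its end, in the units of the state.
- env.state(): the state, without advancing time (a new reading comes with each control period).
- eyes.read_camera(name): name is "scene" or "top" or "wrist"; returns a dict with "pixels" (480x640x3 uint8, red, green, blue), "fx", "fy", "cx", "cy" (pixels), "extrinsics" (4x4, takes a point from world to camera coordinates). Camera axes: x right, y down, z forward; pixel columns grow to the right and rows downward; lengths in mm; the calibration is good to about 2 mm. A picture is of the moment at which its call begins. There is no depth.
- env.job_done(): hands the job in; it is judged then, once.
Trained networks look in a picture, given as the dict that the camera call returned (one of the last four; its "shot" number tells which), for a name from the list of things; names that differ only in an ending like _2 or _b are one class to them, and where a whole thing is asked for, a point or a joint stands for the part that bears it (a point fixed in the world has none). Each returns a list of dicts, best first, with "score" (0 to 1); they miss things now and then, are a little off and sometimes report something else, mostly with a low value. They report only what shows in the picture. A call takes as long as a camera call. They do not tell look-alikes from the thing itself.
- eyes.boxes_of(name, picture): "centre" ([row, column] in pixels, amid what is visible of it).
- eyes.cut_out(name, picture): "mask" (480x640 bool, what is visible of it) and "centre" ([row, column] in pixels, amid what is visible of it).
- eyes.spot_point(name, picture): "centre" ([row, column] in pixels: a listed point, or the origin of a listed thing).
The state is a dict: "t": time; "joints": joint angles; "qvel": joint speeds; "tau": joint torques, N m; "eef_pos": TCP position; "tcp_rot": TCP orientation; "ft_force": force on the tool from outside, world axes, zero at the start; "moment": the same for the moment, N m; "opening": opening from 0.0 (shut) to 1.0 (fully open); "grip_force": force on a finger pad.
Only numpy, scipy, OpenCV 4.12 (cv2) and the standard library are available. Lean on these libraries where they do the work, as an engineer would, in place of code of your own. Each camera call takes 0.05 s, during which the arm holds its last target. There are 200 camera calls.

## Task

A wooden knob blank is stuck in the blue drilling nest. Take the C-shaped knockout tool, reach under the nest with it, feel for the hidden knockout hole without forcing the pin against the metal, and push the blank up with the pin until about half of its height stands above the nest, roughly upright and still held by the nest's clips. Then stand the tool back upright on the bench, well clear of the nest, keep your fingers off the blank and leave everything else alone.

Things in the scene. Friction and masses are not known exactly. Their poses are not given: they have to be found in the camera images.
- nest: Blue drilling nest bolted to the bench, rigid: block 84 mm (its x) by 120 mm (y), top 88 mm above the bench, on two 12 mm side walls. Between them a tunnel along its x, open at both ends, 96 mm wide, 48 mm high. Origin on the bench under the pocket's centre; yaw within 0.45 rad of the robot's x. Over 30 N between tool and nest damages it.
- rim (a point): Centre of the nest's round pocket (51 mm wide, 30 mm deep) at its top face, 88 mm above the bench; axes as the nest's.
- under (a point): Centre of the underside (48 mm above the bench) of the 10 mm thick metal disc that forms the pocket's floor. It has one 16 mm knockout hole, whose centre lies 8 mm from this point in a direction that differs every time and can be neither seen nor read: feel for it from below with the pin. The disc does not turn.
- blank: Beech knob blank, upright cylinder 50 mm wide, 30 mm high, 45 g, brass dot on top. Origin: centre of its underside. Starts on the pocket's floor, top flush with the nest's. Four sprung clips near the pocket's top hold it by friction: 6 to 18 N push it up, leaning up to 0.1 rad; it stays where it is left while its underside is 10 mm or more below the nest's top.
- tool: C-shaped steel knockout tool, 0.45 kg, 172 mm high, standing on its foot; x within 0.5 rad of the robot's x. Origin under the foot, below the pin. Foot 8 mm thick, 34 mm wide, x -66 to +22 mm. Spine 20 mm wide, x -66 to -58 mm. Top arm 20 mm wide, 120 to 130 mm up. The C opens to its +x: foot enters the tunnel from the robot's side, x along the nest's, arm passing over the nest.
- pin_tip (a point): Tip of the tool's upright pin, straight above the tool's origin, 38 mm above the foot's underside. Polished pin 8 mm in diameter, chamfered to a 5 mm flat. With the pin in the hole, it reaches the blank when the tool is 20 mm off the bench; at 40 mm the foot meets the floor disc and the blank stands 20 mm out.
- handle (a point): Grip point of the tool's orange handle, straight above the pin, 152 mm above the foot's underside. The handle is 22 by 22 mm square with sides along the tool's x and y, 130 to 172 mm above the underside; grip it from above.
- glue: Bystander: white glue bottle, 60 mm wide, 170 mm high, origin under its centre. Leave alone.
- done1: Bystander: finished knob, 50 mm wide, 30 mm high, origin under its centre. Leave alone.
- done2: Bystander: second finished knob, same size. Leave alone.
- level: Bystander: red spirit level, 240 mm long (its y), 50 mm wide, 22 mm high, lying flat, origin under its centre. Leave alone.
- driver: Bystander: screwdriver with red handle lying along its x. Leave alone.
- spanner: Bystander: steel spanner lying along its x. Leave alone.
- mug: Bystander: blue mug, 80 mm wide, 90 mm high, origin under its centre. Leave alone.
Mind the look-alikes: they are no part of the job. Several things look just like the tool: the one meant starts nearest to the robot's base. Leave any green look-alike of the blank alone.

How it is judged (in metres and radians):
On the way:
1. the pin of the tool, up through the hole, lifts the blank at least 9 mm (z of blank in the frame of rim above -0.021 m and contact force between tool and blank above 0.5 N), for 0.1 s.
At the end, for the whole second after the job is handed in: The blank stands 9 to 21.5 mm above the nest's top face, within 6 mm of the pocket's centre, tilted less than 0.15 rad and at rest; the tool stands upright (within 0.06 rad) on the bench, at rest and released, its pin more than 120 mm from the nest's centre (z of blank in the frame of rim between -0.021 and -0.0085 m and horizontal distance between blank and rim below 0.006 m and angle between blank's own z axis and vertical below 0.15 rad and linear speed of each of blank, tool below 0.02 m/s and angle between tool's own z axis and vertical below 0.06 rad and height (world z) of tool between -0.004 and 0.004 m and horizontal distance between tool and nest above 0.12 m); the robot touches nothing.
It fails at once if the tool is forced against the nest (over 30 N) (contact force between tool and nest above 30 N).
It fails at once if the robot itself presses on the blank (over 2 N) (contact force between any of the fingers, the arm and blank above 2 N).
It fails at once if the blank is pushed right out of the nest (z of blank in the frame of rim above -0.002 m).
It fails at once if a bystander (bottle, finished knob, level, screwdriver, spanner or mug) is moved over 15 mm (distance of any of glue, done1, done2, level, driver, spanner, mug from where it was at the start of the episode above 0.015 m).
It also fails if it takes over 64 s, if anything falls off the work surface, if the arm or the gripper's body presses on something with over 40 N, if the wrist force passes 120 N, or if a joint passes its speed limit or range.

## Working session

There is one attempt and no reset: what is moved stays moved. The work goes in short steps, Python scripts to look and compute and a shell command to move; the robot and the scene stay as the last step left them, time stands still between calls to the robot, and variables do not carry over. Pictures are saved under pics/ and viewed, at most 10 in all, crops included, and the job is handed in when it is done.

```bash
ls; mkdir -p pics
cat > h.py <<'E'
import numpy as np, cv2
from cell import env, eyes
from scipy.spatial.transform import Rotation as R
def ray(p,rc):
    E=np.array(p["extrinsics"]);d=np.array([(rc[1]-p["cx"])/p["fx"],(rc[0]-p["cy"])/p["fy"],1.])
    Rm=E[:3,:3];return -Rm.T@E[:3,3],Rm.T@d
def at(p,rc,z):
    o,d=ray(p,rc);return o+d*(z-o[2])/d[2]
def proj(p,X):
    E=np.array(p["extrinsics"]);c=E[:3,:3]@np.array(X,float)+E[:3,3]
    return [p["fy"]*c[1]/c[2]+p["cy"],p["fx"]*c[0]/c[2]+p["cx"]]
def save(p,n): cv2.imwrite("pics/"+n,cv2.cvtColor(p["pixels"],cv2.COLOR_RGB2BGR))
E
python3 - <<'E'
from h import *
print(env.state(),env.pinch_z)
for c in("top","scene"):
    p=eyes.read_camera(c);save(p,c+"0.png");print(c,ray(p,[240,320]))
    for n,z in(("tool",0),("pin_tip",38),("handle",152),("nest",0),("rim",88),("blank",58),("glue",0),("done1",0),("level",0),("driver",0),("spanner",0),("mug",0)):
        for d in eyes.spot_point(n,p)[:4]: print(n,round(d["score"],2),np.round(d["centre"]),at(p,d["centre"],z).round(0)[:2])
E
```

```text
pics
{'t': 0.0, 'joints': array([ 1.00738875e+00,  4.91582905e-01,  1.55946522e+00, -1.75681737e-05,
        1.09171261e+00, -1.05589244e-01]), 'qvel': array([-0.00084917, -0.00035528, -0.0006335 , -0.00085571,  0.00027433,
        0.00051272]), 'tau': array([ 7.56976715e-04, -6.12636995e+01, -2.58191568e+01,  6.92080893e-02,
        4.81750583e-02, -1.70724948e-04]), 'eef_pos': array([276.08537982, 560.43086868, 214.04182094]), 'tcp_rot': array([-3.14042944e+00, -1.07613145e-04,  2.68378237e+00]), 'ft_force': array([ 1.10020005, -0.06866625,  0.19784249]), 'moment': array([-0.01191258, -0.0317532 ,  0.01552733]), 'grip_force': 0.0, 'opening': 1.0004699945615716} -18.8
top (array([ 333.40072705,  -67.49916729, 1299.43938733]), array([ 0.20367781,  0.01199528, -0.97898836]))
tool 0.93 [266. 504.] [ 543. -573.]
tool 0.76 [282. 378.] [ 488. -219.]
tool 0.53 [258. 237.] [545. 183.]
pin_tip 0.87 [284. 380.] [ 479. -218.]
pin_tip 0.58 [260. 504.] [ 554. -558.]
handle 0.69 [280. 387.] [ 475. -221.]
handle 0.69 [257. 520.] [ 543. -554.]
nest 0.88 [264. 244.] [530. 163.]
nest 0.25 [210. 267.]
[... 707 characters left out ...]
] [485. 166.]
pin_tip 0.97 [214. 291.] [ 483. -214.]
pin_tip 0.84 [189. 170.] [ 551. -570.]
handle 0.75 [185. 288.] [ 479. -221.]
handle 0.57 [158. 159.] [ 541. -578.]
handle 0.17 [277. 257.] [ 755. -158.]
nest 0.65 [281. 412.] [521. 162.]
rim 0.61 [269. 417.] [538. 163.]
rim 0.35 [220. 287.] [ 540. -194.]
blank 0.8 [327. 452.] [636. 285.]
blank 0.52 [277. 417.] [542. 169.]
glue 0.68 [354. 412.] [712. 225.]
done1 0.83 [311. 330.] [691.  -1.]
done1 0.71 [329. 370.] [694. 109.]
level 0.97 [279. 256.] [ 691. -213.]
driver 0.57 [210. 221.] [ 529. -418.]
driver 0.39 [293. 509.] [446. 402.]
spanner 0.57 [220. 288.] [ 480. -224.]
spanner 0.56 [291. 507.] [445. 395.]
mug 0.86 [341. 503.] [588. 415.]
```

Run:
```python
import cv2
a=cv2.imread("pics/scene0.png")[130:430,120:560];b=cv2.imread("pics/top0.png")[180:320,130:530]
cv2.imwrite("pics/both.png",cv2.vconcat([cv2.resize(a,(800,545))[:, :],])) 
cv2.imwrite("pics/topc.png",cv2.resize(b,(800,280),interpolation=3))
```

```text
(no output)
```

View pics/both.png

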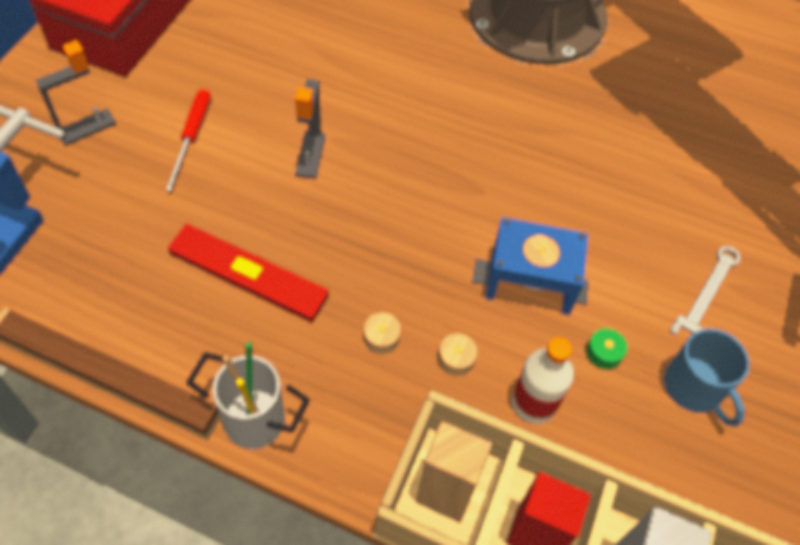

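View pics/topc.png

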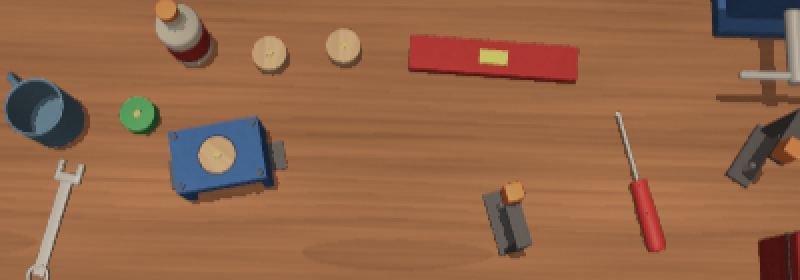

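The scene crop shows the C-tool nearest the base at crop (310,130), the nest with the blank at (540,255), and the green look-alike at (607,347). The top crop shows the nest and tool both yawed about +0.2. I'll move over the nest for a closer look with the wrist camera.

```bash
python3 -m inch '[[[-0.5,-0.44,-0.25],0,-1],[[-0.55,-0.44,-0.25],0,-1],[[-0.55,-0.44,-0.25],0,-1],[[-0.55,-0.44,-0.25],0,-1],[[-0.55,-0.44,-0.25],0,-1],[[-0.55,-0.44,-0.25],0,-1],[[-0.55,-0.44,-0.25],0,-1],[[-0.55,-0.44,-0.25],0,-1],[[-0.55,-0.44,-0.25],0,-1],[[0,0,0],0,-1]]'
python3 - <<'E'
from h import *
p=eyes.read_camera("wrist");save(p,"w1.png");s=env.state();print(s["eef_pos"],s["tcp_rot"],s["joints"])
o,d=ray(p,[240,320]);print(o,d)
for n,z in(("nest",0),("rim",88),("blank",58)):
    for d in eyes.spot_point(n,p)[:3]: print(n,round(d["score"],2),np.round(d["centre"]),at(p,d["centre"],z).round(0)[:2])
E
```

```text
t: 2.55
eef_pos: [436.0, 215.8, 350.6]
tcp_rot: [3.14, 0.002, 2.681]
ft_force: [-0.4, 0.7, 0.1]
opening: 0.998
grip_force: 0.0
[435.30085767 216.86552063 349.96463731] [3.14074371e+00 5.71276214e-04 2.68147664e+00] [ 3.26171118e-01  1.67548032e-01  1.67920200e+00  2.03193115e-04
  1.29383821e+00 -7.84564897e-01]
[362.27795263 251.6320782  521.69676676] [ 0.27265318 -0.12002836 -0.95471135]
nest 0.59 [260. 312.] [534. 161.]
rim 0.65 [285. 311.] [537. 159.]
blank 0.95 [275. 311.] [535. 159.]
blank 0.94 [258. 405.] [570. 287.]
```

View pics/w1.png

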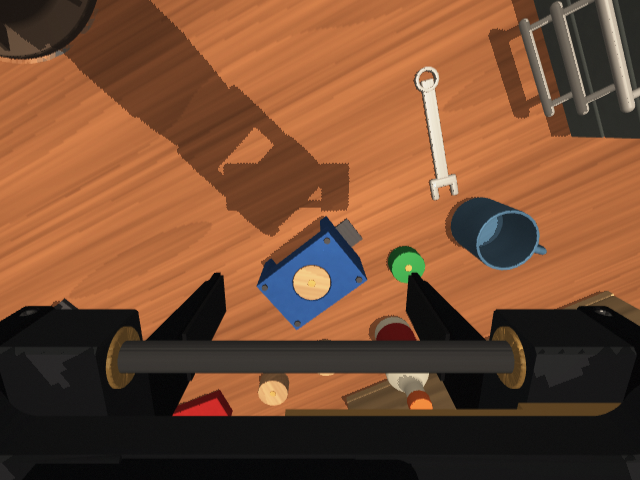

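The wrist view shows the nest's top face centred near (312,280), with corners at about (296,330), (366,276), (326,218) and (258,283). Nothing blocks the way to it.

```bash
cat > nest.py <<'E'
from h import *
from scipy.optimize import least_squares
def top_face(p,roi,guess,yaw):
    hsv=cv2.cvtColor(p["pixels"],cv2.COLOR_RGB2HSV);r0,r1,c0,c1=roi
    m=np.zeros((480,640),np.uint8);b=(hsv[...,0]>100)&(hsv[...,0]<125)&(hsv[...,1]>120)&(hsv[...,2]>130)
    m[r0:r1,c0:c1]=b[r0:r1,c0:c1]
    m=cv2.morphologyEx(m,cv2.MORPH_CLOSE,np.ones((5,5)));cs,_=cv2.findContours(m,0,1)
    c=cv2.convexHull(max(cs,key=cv2.contourArea))
    w=np.array([at(p,[q[0][1],q[0][0]],88)[:2] for q in c],np.float32)
    (cx,cy),(a,bb),ang=cv2.minAreaRect(w);return cx,cy,a,bb,ang
E
python3 - <<'E'
from nest import *
p=eyes.read_camera("wrist")
print("rect",top_face(p,(200,345,240,380),0,0))
p=eyes.read_camera("top")
print("toprect",top_face(p,(220,300,200,280),0,0))
p=eyes.read_camera("top");q=eyes.read_camera("scene")
for pp in(p,q):
    for n in("handle","pin_tip","tool"):
        for d in eyes.spot_point(n,pp)[:2]: print(n,d["score"],np.round(d["centre"],1),at(pp,d["centre"],dict(handle=152,pin_tip=38,tool=0)[n]).round(1))
E
```

```text
rect (533.4503784179688, 160.92349243164062, 83.07378387451172, 119.83226013183594, 12.06344985961914)
toprect (532.958251953125, 162.34181213378906, 80.54177856445312, 117.87596130371094, 12.148831367492676)
handle 0.98 [277.1 386.6] [ 482.7 -221.2  152. ]
handle 0.76 [254.  520.9] [ 550.2 -557.   152. ]
pin_tip 0.94 [280.3 380.8] [ 488.4 -220.7   38. ]
pin_tip 0.71 [260.  507.9] [ 554.  -569.1   38. ]
tool 0.86 [282.6 378.6] [ 486.4 -219.2    0. ]
tool 0.85 [263.3 502.6] [ 550.7 -568.8    0. ]
handle 0.94 [190.1 291.8] [ 490.1 -202.9  152. ]
handle 0.93 [160.4 161.2] [ 546.7 -566.7  152. ]
pin_tip 0.91 [190.6 172.5] [ 552.4 -558.8   38. ]
pin_tip 0.56 [215.  289.4] [ 488.  -215.3   38. ]
tool 0.73 [220.4 289.5] [ 479.6 -220.7    0. ]
tool 0.73 [194.8 177.2] [ 536.6 -563.9    0. ]
```

```bash
python3 -m inch '[[[-0.44,-0.68,0],0,-1],[[-0.44,-0.68,0],0,-1],[[-0.44,-0.68,0],0,-1],[[-0.44,-0.68,0],0,-1],[[-0.44,-0.68,0],0,-1],[[-0.44,-0.68,0],0,-1],[[-0.44,-0.68,0],0,-1],[[-0.44,-0.68,0],0,-1],[[-0.44,-0.68,0],0,-1],[[0,0,0],1,-1]]'
python3 -m inch '[[[0,0,0],1,-1],[[0,0,0],1,-1],[[0,0,0],1,-1],[[0,0,0],1,-1],[[0,0,0],1,-1],[[0,0,0],1,-1],[[0,0,0],1,-1],[[0,0,0],1,-1],[[0,0,0],1,-1],[[0,0,0],0,-1]]'
python3 - <<'E'
from h import *
s=env.state();print(s["eef_pos"],s["tcp_rot"],s["joints"])
p=eyes.read_camera("wrist");save(p,"w2.png")
for n in("handle","pin_tip","tool"):
    for d in eyes.spot_point(n,p)[:2]: print(n,d["score"],np.round(d["centre"],1),at(p,d["centre"],dict(handle=152,pin_tip=38,tool=0)[n]).round(1))
E
```

```text
t: 4.5
eef_pos: [485.8, -219.7, 348.9]
tcp_rot: [-3.141, -0.001, 2.592]
ft_force: [0.5, 1.4, 0.2]
opening: 1.001
grip_force: 0.0
t: 5.75
eef_pos: [485.8, -216.8, 349.6]
tcp_rot: [3.142, -0.0, 1.812]
ft_force: [0.4, -0.0, -0.7]
opening: 0.998
grip_force: 0.0
[ 485.7544203  -216.84206602  349.60094396] [ 3.14155024e+00 -6.48786840e-05  1.81161115e+00] [-5.44098791e-01  2.42373165e-01  1.58213716e+00  7.83872887e-05
  1.31709817e+00 -7.84933290e-01]
handle 0.84 [213.2 310.9] [ 481.6 -221.3  152. ]
pin_tip 0.84 [406.3 301.2] [ 547.6 -567.2   38. ]
pin_tip 0.65 [199.5 315. ] [ 487.4 -227.1   38. ]
tool 0.88 [391.1 299.7] [ 544.1 -570.1    0. ]
tool 0.7 [190.  313.3] [ 483.3 -221.     0. ]
```

View pics/w2.png

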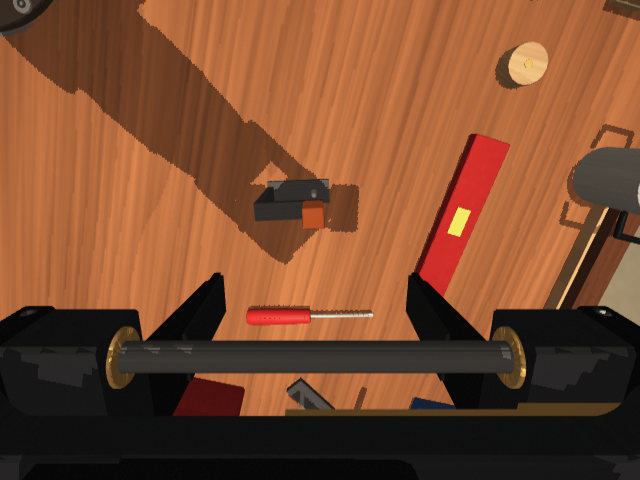

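The wrist view shows the tool with its orange handle at about (313,215), the foot's far edge running from (268,183) to (329,180), and the pin near (314,193).

Run:
```python
from h import *
p=eyes.read_camera("wrist");px=p["pixels"]
hsv=cv2.cvtColor(px,cv2.COLOR_RGB2HSV)
m=((hsv[...,0]<14)&(hsv[...,1]>170)&(hsv[...,2]>110)).astype(np.uint8);m[:195]=0;m[240:]=0;m[:,:290]=0;m[:,340:]=0
print(m.sum());c,_=cv2.findContours(m,0,1);c=max(c,key=cv2.contourArea);print(cv2.approxPolyDP(cv2.convexHull(c),1.5,True)[:,0].tolist())
m2=((hsv[...,1]<90)&(hsv[...,2]<110)).astype(np.uint8)
for a in((183,268),(180,329)): print(at(p,a,8))
d1=at(p,(180,329),8)-at(p,(183,268),8);print(np.arctan2(d1[1],d1[0]))
g=cv2.resize(px[165:245,240:345],(788,600),interpolation=cv2.INTER_CUBIC);cv2.imwrite("pics/w2c.png",g[...,::-1])
print(proj(p,[483,-221,172]),proj(p,[483,-221,130]))
```

```text
635
[[321, 201], [323, 204], [324, 227], [303, 229], [303, 203], [305, 201]]
[ 417.59201134 -225.53880795    8.        ]
[ 501.42424004 -200.41144267    8.        ]
0.2912126965635051
[np.float64(217.6656588683495), np.float64(312.06886803337653)] [np.float64(208.77874325373915), np.float64(312.39819530335944)]
```

View pics/w2c.png

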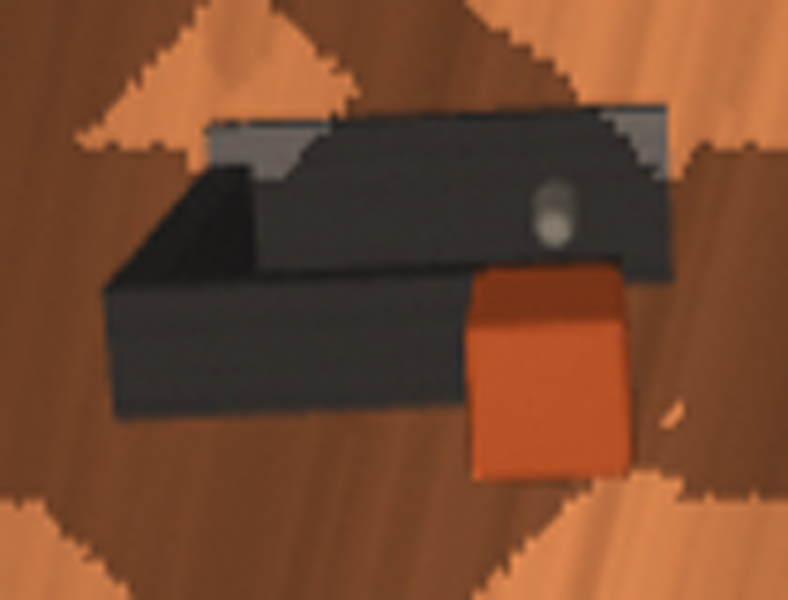

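The crop shows the handle's top face with corners at crop (466,328), (622,318), (630,473) and (474,480). The pin tip is at (553,230). I'll work out the handle's pose and how far to go.

Run:
```python
from h import *
p=eyes.read_camera("wrist")
f=lambda c,z: at(p,(165+(c[1]-3.5)/7.5,240+(c[0]-3.5)/7.5),z)
H=[f(c,172) for c in((466,328),(622,318),(630,473),(474,480))]
print(np.mean(H,0),[np.linalg.norm(H[i]-H[i-1]).round(1) for i in range(4)])
an=lambda a,b:np.arctan2(*(b-a)[1::-1])
print(an(H[0],H[1]),an(H[3],H[2]),an(f((207,125),8),f((667,105),8)),an(f((117,417),130),f((465,403),130)),an(f((105,290),130),f((470,272),130)))
print("foot back/front",f((207,125),8),f((667,105),8), "pin",f((553,230),38))
```

```text
[ 483.58018068 -221.1264239   172.        ] [np.float64(20.9), np.float64(20.7), np.float64(21.3), np.float64(21.1)]
0.3071018273294394 0.2883314079802284 0.285181422527087 0.28318854633111024 0.2917989437680213
foot back/front [ 415.86638629 -223.29249741    8.        ] [ 500.17009197 -198.57696013    8.        ] pin [ 483.69469686 -221.89778793   38.        ]
```

```bash
python3 -m inch '[[[0,0,0],-0.53,-1],[[-0.06,-0.06,0.4],0,-1],[[0,0,0.6],0,-1],[[0,0,0.6],0,-1],[[0,0,0.6],0,-1],[[0,0,0.5],0,-1],[[0,0,0.4],0,-1],[[0,0,0.3],0,-1],[[0,0,0.17],0,-1],[[0,0,0],0,-1]]'
python3 -m inch '[[[0,0,0],0,0.3],[[0,0,0],0,1],[[0,0,0],0,1],[[0,0,0],0,1],[[0,0,0],0,1],[[0,0,0],0,1],[[0,0,0],0,1],[[0,0,0],0,1],[[0,0,0],0,1],[[0,0,0],0,1]]'
```

```text
t: 7.3
eef_pos: [483.3, -221.2, 135.1]
tcp_rot: [-3.141, -0.001, 1.858]
ft_force: [-0.4, 0.4, 0.5]
opening: 1.003
grip_force: 0.0
t: 8.55
eef_pos: [483.3, -221.2, 135.3]
tcp_rot: [-3.142, -0.0, 1.857]
ft_force: [0.4, 0.9, -2.4]
opening: 0.23
grip_force: 30.0
```

```bash
python3 -m inch '[[[0,0,-0.25],0,1],[[0,0,-0.25],0.87,1],[[0.4,0.04,0],0,1],[[0.6,0.07,0],0,1],[[0.65,0.07,0],0,1],[[0.65,0.07,0],0,1],[[0.65,0.07,0],0,1],[[0.65,0.07,0],0,1],[[0.65,0.07,0],0,1],[[0.6,0.05,0],0,1]]'
python3 -m inch '[[[0.55,0.05,0],0,1],[[0.4,0,0],0,1],[[0.26,0,0],0,1],[[0,0,0],0,1],[[0,0,0],0,1],[[0,0,0.2],0,1],[[0,0,0.1],0,1],[[0,0,0.03],0,1],[[0,0,0],0,1],[[0,0,0],0,1]]'
python3 - <<'E'
from h import *
s=env.state();print(s["eef_pos"],s["tcp_rot"],s["ft_force"],s["moment"])
for c in("wrist","scene"):
    p=eyes.read_camera(c);save(p,c+"3.png")
    for n in("pin_tip","tool","handle"):
        for d in eyes.spot_point(n,p)[:3]: print(n,d["score"],at(p,d["centre"],dict(handle=156,pin_tip=42,tool=4)[n]).round(1))
E
```

```text
t: 9.8
eef_pos: [451.3, 71.7, 165.6]
tcp_rot: [-3.141, -0.0, 1.783]
ft_force: [1.1, 0.3, -4.5]
opening: 0.232
grip_force: 30.0
t: 11.05
eef_pos: [440.3, 141.3, 145.8]
tcp_rot: [3.141, -0.0, 1.781]
ft_force: [-0.2, -0.5, -4.7]
opening: 0.227
grip_force: 30.0
[440.29411781 141.31633328 145.77957686] [ 3.14123372e+00 -7.99773004e-05  1.78140553e+00] [-0.15026788 -0.47578333 -4.73882551] [-0.02369214 -0.08784539 -0.00015694]
pin_tip 0.91 [441.1 137.8  42. ]
tool 0.92 [440.9 136.7   4. ]
handle 0.74 [439.2 137.4 156. ]
pin_tip 0.81 [ 552.4 -564.2   42. ]
pin_tip 0.79 [441.  141.4  42. ]
tool 0.82 [ 536.1 -562.8    4. ]
tool 0.56 [431.3 140.    4. ]
handle 0.84 [426.9 136.  156. ]
handle 0.64 [ 554.5 -563.8  156. ]
```

View pics/wrist3.png

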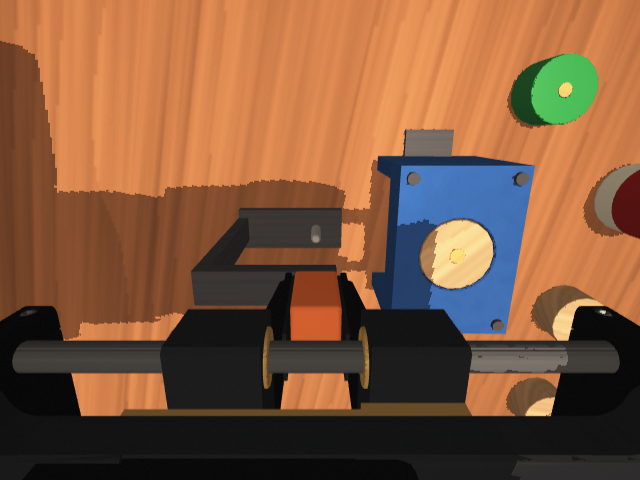

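Run:
```python
from nest import *
n=np.array([.978,.209]);m=np.array([-.209,.978])
p=eyes.read_camera("wrist");hsv=cv2.cvtColor(p["pixels"],cv2.COLOR_RGB2HSV)
pt=[d for d in eyes.spot_point("pin_tip",p)][0];P=at(p,pt["centre"],38+10.5)[:2]
w=((hsv[...,0]<28)&(hsv[...,2]>120)).astype(np.uint8);M=np.zeros_like(w);M[215:295,417:498]=w[215:295,417:498]
cs,_=cv2.findContours(M,0,1);c=max(cs,key=cv2.contourArea)
W=np.array([at(p,[q[0][1],q[0][0]],88)[:2] for q in c],np.float32);r=cv2.minEnclosingCircle(W);print("pin",P,"blank",r)
for k in("rim","blank"):
    for d in eyes.spot_point(k,p)[:2]: print(k,d["score"],at(p,d["centre"],88 if k=="rim" else 58))
D=np.array(r[0])-P;print("rel in nest frame",D@n,D@m)
D=np.array([533.3,161.4])-env.state()["eef_pos"][:2];print(D@n,D@m)
for pp in(eyes.read_camera("top"),):
    print("top",top_face(pp,(220,300,200,280),0,0))
```

```text
pin [441.1705109 138.121372 ] blank ((533.5538330078125, 161.1243896484375), 25.02806854248047)
blank 0.87 [533.43039521 158.66633953  58.        ]
blank 0.57 [567.13898048 276.77166478  58.        ]
rel in nest frame 95.15851971513061 3.188836943175609
95.28136108832763 0.1973457912486829
top (554.9698486328125, 121.45960235595703, 101.40914916992188, 50.41490936279297, 47.107994079589844)
```

```bash
python3 -m inch '[[[0,0,0.06],0,1],[[0,0,0.05],0,1],[[0.023,0.1,0],0,1],[[0,0.3,0],0,1],[[0,0.4,0],0,1],[[0,0.4,0],0,1],[[0,0.3,0],0,1],[[0,0.15,0],0,1],[[0,0.07,0],0,1],[[0,0,0],0,1]]'
python3 -m inch '[[[0,0,0],0,1],[[0,0,-0.04],0,1],[[0,0,-0.02],0,1],[[0,0,-0.02],0,1],[[0,0,-0.01],0,1],[[0,0,-0.01],0,1],[[0,0,0],0,1],[[0,0,0],0,1],[[0,0,0],0,1],[[0,0,0],0,1]]'
python3 -c "
from h import *
s=env.state();print(s['eef_pos'],s['ft_force'],s['moment'])"
```

```text
t: 12.95
eef_pos: [540.6, 164.2, 138.9]
tcp_rot: [-3.141, -0.0, 1.782]
ft_force: [-0.2, -0.7, -4.5]
opening: 0.232
grip_force: 30.0
t: 14.2
eef_pos: [540.8, 164.2, 145.0]
tcp_rot: [3.142, -0.0, 1.781]
ft_force: [-0.3, 0.0, -4.5]
opening: 0.224
grip_force: 30.0
[540.79760352 164.23256943 145.01465202] [-0.26434588  0.00807647 -4.53530999] [-0.04017625 -0.05669337  0.02010203]
```

```bash
python3 -m inch '[[[0,0,-0.01],0,1],[[0,0,0],0,1],[[0,0,-0.01],0,1],[[0,0,0],0,1],[[0,0,0],0,1],[[0,0,0],0,1],[[0,0,0],0,1],[[0,0,0],0,1],[[0,0,0],0,1],[[0,0,0],0,1]]'
```

```text
t: 15.45
eef_pos: [540.6, 164.2, 145.9]
tcp_rot: [-3.141, -0.0, 1.782]
ft_force: [3.1, 0.1, -25.3]
opening: 0.229
grip_force: 30.0
```

```bash
python3 -m inch '[[[0,0,0.05],0,1],[[0,0,0],0,1],[[0.06,-0.03,0],0,1],[[0.055,-0.035,0],0,1],[[0,0,0],0,1],[[0,0,-0.02],0,1],[[0,0,-0.02],0,1],[[0,0,0],0,1],[[0,0,0],0,1],[[0,0,0],0,1]]'
```

```text
t: 16.7
eef_pos: [535.5, 170.1, 145.4]
tcp_rot: [-3.141, -0.0, 1.781]
ft_force: [1.5, 0.7, -9.9]
opening: 0.233
grip_force: 30.0
```

```bash
python3 -m inch '[[[0,0,0.04],0,1],[[0,0,0],0,1],[[0,-0.06,0],0,1],[[0,-0.073,0],0,1],[[0,0,0],0,1],[[0,0,-0.02],0,1],[[0,0,-0.02],0,1],[[0,0,0],0,1],[[0,0,0],0,1],[[0,0,0],0,1]]'
python3 -c "
from h import *
s=env.state();print(s['eef_pos'],s['ft_force'],s['moment'])"
```

```text
t: 17.95
eef_pos: [527.7, 168.5, 145.4]
tcp_rot: [-3.141, -0.0, 1.781]
ft_force: [1.2, 0.4, -10.5]
opening: 0.226
grip_force: 30.0
[527.73121923 168.52012327 145.44158439] [  1.19663542   0.44081395 -10.52572651] [ 0.08000034 -0.47683085 -0.04586263]
```

Still metal. Next point is (-8,0).

```bash
python3 -m inch '[[[0,0,0.04],0,1],[[0,0,0],0,1],[[-0.06,-0.03,0],0,1],[[-0.055,-0.037,0],0,1],[[0,0,0],0,1],[[0,0,-0.02],0,1],[[0,0,-0.02],0,1],[[0,0,0],0,1],[[0,0,0],0,1],[[0,0,0],0,1]]'
```

```text
t: 19.2
eef_pos: [525.2, 160.9, 145.4]
tcp_rot: [-3.141, -0.0, 1.781]
ft_force: [1.8, -0.4, -10.7]
opening: 0.229
grip_force: 30.0
```

```bash
python3 -m inch '[[[0,0,0.04],0,1],[[0,0,0],0,1],[[-0.06,0.03,0],0,1],[[-0.055,0.037,0],0,1],[[0,0,0],0,1],[[0,0,-0.02],0,1],[[0,0,-0.02],0,1],[[0,0,0],0,1],[[0,0,0],0,1],[[0,0,0],0,1]]'
```

```text
t: 20.45
eef_pos: [530.6, 155.0, 145.6]
tcp_rot: [-3.142, -0.0, 1.781]
ft_force: [-0.2, 0.3, -4.5]
opening: 0.23
grip_force: 30.0
```

No contact here, so the pin is at the hole. I'll rise carefully.

```bash
python3 -m inch '[[[0,0,-0.015],0,1],[[0,0,0],0,1],[[0,0,-0.01],0,1],[[0,0,0],0,1],[[0,0,-0.01],0,1],[[0,0,0],0,1],[[0,0,0],0,1],[[0,0,0],0,1],[[0,0,0],0,1],[[0,0,0],0,1]]'
```

```text
t: 21.7
eef_pos: [530.7, 155.0, 147.8]
tcp_rot: [3.141, -0.0, 1.782]
ft_force: [2.7, -0.5, -3.4]
opening: 0.229
grip_force: 30.0
```

```bash
python3 -m inch '[[[0,0.025,0],0,1],[[0,0,0],0,1],[[0,0,0],0,1],[[0,0,-0.015],0,1],[[0,0,0],0,1],[[0,0,-0.015],0,1],[[0,0,0],0,1],[[0,0,0],0,1],[[0,0,0],0,1],[[0,0,0],0,1]]'
```

```text
t: 22.95
eef_pos: [532.1, 155.3, 149.5]
tcp_rot: [3.142, -0.0, 1.782]
ft_force: [0.5, -0.2, -3.7]
opening: 0.23
grip_force: 30.0
```

```bash
python3 -m inch '[[[0,0.025,0],0,1],[[0,0,0],0,1],[[0,0,-0.015],0,1],[[0,0,-0.015],0,1],[[0,0,-0.015],0,1],[[0,0,-0.015],0,1],[[0,0,-0.01],0,1],[[0,0,0],0,1],[[0,0,0],0,1],[[0,0,0],0,1]]'
python3 -c "
from h import *
s=env.state();print(s['eef_pos'],s['ft_force'],s['moment'])"
```

```text
t: 24.2
eef_pos: [533.5, 155.6, 153.7]
tcp_rot: [-3.142, -0.0, 1.781]
ft_force: [-0.1, -0.6, -4.9]
opening: 0.23
grip_force: 30.0
[533.52372577 155.64144678 153.7020942 ] [-0.12595056 -0.58640685 -4.85065916] [-0.05601644 -0.033345   -0.02425638]
```

```bash
python3 -m inch '[[[0,0,-0.015],0,1],[[0,0,-0.015],0,1],[[0,0,-0.015],0,1],[[0,0,-0.015],0,1],[[0,0,-0.015],0,1],[[0,0,-0.015],0,1],[[0,0,-0.015],0,1],[[0,0,-0.015],0,1],[[0,0,-0.02],0,1],[[0,0,0],0,1]]'
python3 -c "
from h import *
s=env.state();print(s['eef_pos'],s['ft_force'],s['moment'])"
```

```text
t: 25.45
eef_pos: [533.5, 155.6, 162.3]
tcp_rot: [3.142, -0.0, 1.782]
ft_force: [-0.8, -1.9, -11.3]
opening: 0.224
grip_force: 30.0
[533.48812563 155.6335045  162.29155913] [ -0.79439198  -1.91860546 -11.28150143] [-0.57824944  0.09057987  0.03006019]
```

```bash
python3 -m inch '[[[0,0,-0.015],0,1],[[0,0,-0.015],0,1],[[0,0,-0.015],0,1],[[0,0,-0.015],0,1],[[0,0,-0.015],0,1],[[0,0,-0.015],0,1],[[0,0,-0.015],0,1],[[0,0,-0.015],0,1],[[0,0,-0.015],0,1],[[0,0,0],0,1]]'
python3 - <<'E'
from h import *
s=env.state();print(s['eef_pos'],s['ft_force'],s['moment'])
p=eyes.read_camera("scene");g=cv2.resize(p["pixels"][210:330,350:490],(700,600),interpolation=2);cv2.imwrite("pics/s4.png",g[...,::-1])
E
```

```text
t: 26.7
eef_pos: [533.5, 155.7, 170.4]
tcp_rot: [3.141, -0.0, 1.781]
ft_force: [-0.4, -1.2, -11.5]
opening: 0.228
grip_force: 30.0
[533.54317619 155.67501116 170.39440059] [ -0.37805797  -1.23883937 -11.49850611] [-0.47568283  0.10110045 -0.04038398]
```

View pics/s4.png

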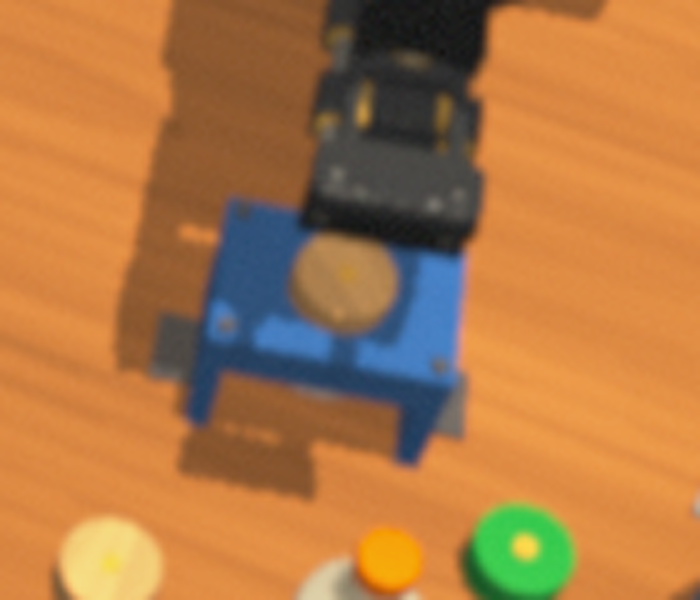

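The blank's top (crop (345,280)) now stands clearly above the blue face. I'll lower the tool out of the hole and then withdraw it.

```bash
python3 -m inch '[[[0,0,0.04],0,1],[[0,0,0.06],0,1],[[0,0,0.06],0,1],[[0,0,0.06],0,1],[[0,0,0.06],0,1],[[0,0,0.06],0,1],[[0,0,0.06],0,1],[[0,0,0.06],0,1],[[0,0,0.047],0,1],[[0,0,0],0,1]]'
python3 -c "
from h import *
s=env.state();print(s['eef_pos'],s['ft_force'],s['moment'])"
```

```text
t: 28.0
eef_pos: [533.5, 155.6, 139.6]
tcp_rot: [-3.141, -0.0, 1.781]
ft_force: [-0.0, 0.3, -3.9]
opening: 0.225
grip_force: 30.0
[533.4819054  155.63113319 139.59188205] [-0.00619479  0.32918282 -3.90065169] [-0.08321556 -0.0441018   0.03476314]
```

```bash
python3 -m inch '[[[0,-0.1,0],0,1],[[0,-0.25,0],0,1],[[0,-0.35,0],0,1],[[0,-0.4,0],0,1],[[0,-0.4,0],0,1],[[0,-0.35,0],0,1],[[0,-0.2,0],0,1],[[0,-0.15,0],0,1],[[0,0,0],0,1],[[0,0,0],0,1]]'
python3 -m inch '[[[0,0,0.03],0,1],[[0,0,0.02],0,1],[[0,0,0.012],0,1],[[0,0,0],0,1],[[0,0,0],0,1],[[0,0,0],0,1],[[0,0,0],0,1],[[0,0,0],0,1],[[0,0,0],0,1],[[0,0,0],0,1]]'
python3 -c "
from h import *
s=env.state();print(s['eef_pos'],s['ft_force'],s['moment'])"
```

```text
t: 29.25
eef_pos: [405.1, 128.1, 139.9]
tcp_rot: [3.141, -0.0, 1.781]
ft_force: [0.2, 0.4, -4.4]
opening: 0.231
grip_force: 30.0
t: 30.5
eef_pos: [404.5, 128.0, 136.1]
tcp_rot: [3.142, -0.0, 1.781]
ft_force: [0.1, 0.1, -4.5]
opening: 0.227
grip_force: 30.0
[404.46660124 128.03828908 136.07957887] [ 0.10427465  0.09453189 -4.54217423] [-0.05866911 -0.06941469 -0.00663083]
```

```bash
python3 -m inch '[[[0,0,0.01],0,1],[[0,0,0],0,1],[[0,0,0.005],0,1],[[0,0,0],0,1],[[0,0,0],0,1],[[0,0,0],0,0.4],[[0,0,0],0,0.1],[[0,0,0],0,-0.3],[[0,0,0],0,-0.6],[[0,0,0],0,-0.6]]'
python3 -m inch '[[[0,0,0],0,-0.6],[[0,0,-0.2],0,-0.6],[[0,0,-0.3],0,-0.6],[[0,0,-0.5],0,-0.6],[[0,0,-0.6],0,-0.6],[[0,0,-0.6],0,-0.6],[[0,0,-0.6],0,-0.6],[[0,0,-0.6],0,-0.6],[[0,0,0],0,-0.6],[[0,0,0],0,-0.6]]'
python3 - <<'E'
from h import *
p=eyes.read_camera("wrist");save(p,"w5.png")
for n in("pin_tip","tool","handle","blank"):
    for d in eyes.spot_point(n,p)[:2]: print(n,d["score"],at(p,d["centre"],dict(handle=152,pin_tip=38,tool=0,blank=73)[n]).round(1))
E
```

```text
t: 31.75
eef_pos: [404.5, 128.0, 135.2]
tcp_rot: [3.142, -0.0, 1.781]
ft_force: [0.4, -0.3, -0.7]
opening: 0.661
grip_force: 0.0
t: 33.0
eef_pos: [404.0, 128.0, 338.9]
tcp_rot: [-3.141, -0.0, 1.781]
ft_force: [0.1, 0.8, -0.7]
opening: 0.797
grip_force: 0.0
pin_tip 0.67 [408.4 126.   38. ]
tool 0.75 [406.1 123.4   0. ]
handle 0.88 [402.5 126.6 152. ]
blank 0.85 [532.4 158.7  73. ]
blank 0.78 [568.4 277.9  73. ]
```

View pics/w5.png

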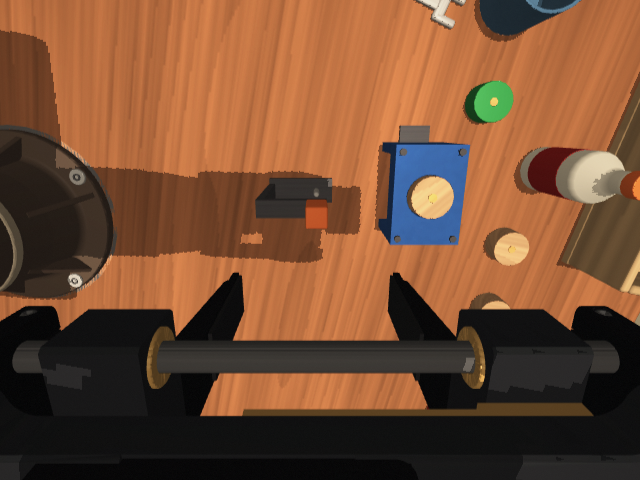

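The tool stands upright at about (316,200), and the blank at (432,198) sits raised in the nest. I'll check its height and then hand in.

Run:
```python
from h import *
p=eyes.read_camera("wrist");hsv=cv2.cvtColor(p["pixels"],cv2.COLOR_RGB2HSV)
w=((hsv[...,0]<28)&(hsv[...,2]>150)).astype(np.uint8);M=np.zeros_like(w);M[165:230,402:460]=w[165:230,402:460]
c=max(cv2.findContours(M,0,1)[0],key=cv2.contourArea)
for z in(88,98,103,108): print(z,cv2.minEnclosingCircle(np.array([at(p,[q[0][1],q[0][0]],z)[:2] for q in c],np.float32)))
s=eyes.read_camera("scene");t=eyes.read_camera("top")
for n in("blank",):
  for q in(s,t):
    for d in eyes.boxes_of(n,q)[:2]: print(d["centre"],proj(q,[533.4,161.3,88]),proj(q,[533.4,161.3,96]))
```

```text
88 ((539.19970703125, 160.65911865234375), 25.765262603759766)
98 ((535.59375, 161.7661590576172), 25.154420852661133)
103 ((533.7909545898438, 162.31971740722656), 24.848957061767578)
108 ((531.9881591796875, 162.87327575683594), 24.54351806640625)
[321.3, 453.9] [np.float64(267.3529303022214), np.float64(416.99501868795505)] [np.float64(265.64917450093344), np.float64(417.5999171761018)]
[266.6, 420.7] [np.float64(267.3529303022214), np.float64(416.99501868795505)] [np.float64(265.64917450093344), np.float64(417.5999171761018)]
[254.8, 239.0] [np.float64(257.0900271622608), np.float64(238.53102319639845)] [np.float64(256.5786346279257), np.float64(237.98878594706588)]
[240.2, 199.3] [np.float64(257.0900271622608), np.float64(238.53102319639845)] [np.float64(256.5786346279257), np.float64(237.98878594706588)]
```

The blank's top is at about 102–103 mm, so it stands about 15 mm proud and centred.

```bash
python3 -c "
from h import *
print(env.job_done())"
```

```text
the job is handed in; nothing more can be done
None
```

I handed the job in: the blank stands about 15 mm above the nest (camera estimate) and near its centre, and the tool is upright, released and about 133 mm from the nest; the verdict was not shown.

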